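# Swap the vent cap and snap the culture bottles shut

## Task

The media in the three slanted bottles have set, so close them for storage: pull the tall vented cap off the one bottle that still wears it and stand it upright in the steel tray, and snap the plain storage cap from the tray onto that bottle in its place. One of the other bottles has a plain cap that sits proud of its neck: push it down until it is fully home as well. At the end every bottle wears a plain cap, fully home and square, and both vented caps stand upright in the tray; do not knock the sample jar or the dish about.

Things in the scene. Friction and masses are not known exactly. Their poses are not given: they have to be found in the camera images.
- bottle_vented: Squat amber bottle, 75 mm across, in a fixed grey slant holder, leaning 30 deg from vertical, mouth towards the robot. Origin: centre of the sleeve's foot; z along the bottle's axis out through the mouth, y level. Home cap underside at z = 87 mm, mouth rim at 123 mm; shoulder 37.5 mm in radius up to z = 58 mm, narrowing to z = 84 mm. It wears the tall vented cap at the start.
- bottle_proud: Squat amber bottle, 75 mm across, in a fixed grey slant holder, leaning 30 deg from vertical, mouth towards the robot. Origin: centre of the sleeve's foot; z along the bottle's axis out through the mouth, y level. Home cap underside at z = 87 mm, mouth rim at 123 mm; shoulder 37.5 mm in radius up to z = 58 mm, narrowing to z = 84 mm. It wears a plain cap that sits about 10 mm proud at the start.
- bottle_done: Squat amber bottle, 75 mm across, in a fixed grey slant holder, leaning 30 deg from vertical, mouth towards the robot. Origin: centre of the sleeve's foot; z along the bottle's axis out through the mouth, y level. Home cap underside at z = 87 mm, mouth rim at 123 mm; shoulder 37.5 mm in radius up to z = 58 mm, narrowing to z = 84 mm. It wears a plain cap that is already fully home.
- neck_vented (a point): On bottle_vented: point on its axis where the centre of a cap's mouth lies when fully home; z along the axis, out of the mouth. Rim 36 mm further along z. The neck tapers from radius 19 mm at the rim to a 24.5 mm band 25 to 13.5 mm above this point; below the band an undercut (radius 22.5 mm) where the cap's sprung nubs click.
- neck_proud (a point): On bottle_proud: point on its axis where the centre of a cap's mouth lies when fully home; z along the axis, out of the mouth. Rim 36 mm further along z. The neck tapers from radius 19 mm at the rim to a 24.5 mm band 25 to 13.5 mm above this point; below the band an undercut (radius 22.5 mm) where the cap's sprung nubs click.
- neck_done (a point): On bottle_done: point on its axis where the centre of a cap's mouth lies when fully home; z along the axis, out of the mouth. Rim 36 mm further along z. The neck tapers from radius 19 mm at the rim to a 24.5 mm band 25 to 13.5 mm above this point; below the band an undercut (radius 22.5 mm) where the cap's sprung nubs click.
- vent_cap: White tall vented cap, 69 mm high over all, at the start fully home on bottle_vented; a slotted tower 36 mm in diameter and 27 mm high stands on its skirt. Origin: centre of its open mouth (underside); z out through the closed top. Skirt 60 mm outside, ribbed, 42 mm high; bore 52 mm; ceiling 36 mm above the mouth. About 60 g; clicks on or off with 4 to 12 N.
- proud_cap: White plain flat-topped storage cap, at the start on bottle_proud but about 10 mm short of home. Origin: centre of its open mouth (underside); z out through the closed top. Skirt 60 mm outside, ribbed, 42 mm high; bore 52 mm; ceiling 36 mm above the mouth. About 60 g; clicks on or off with 4 to 12 N.
- done_cap: White plain flat-topped storage cap, at the start fully home on bottle_done. Origin: centre of its open mouth (underside); z out through the closed top. Skirt 60 mm outside, ribbed, 42 mm high; bore 52 mm; ceiling 36 mm above the mouth. About 60 g; clicks on or off with 4 to 12 N.
- spare_cap: White plain flat-topped storage cap, at the start standing mouth down in the tray near one end of it. Origin: centre of its open mouth (underside); z out through the closed top. Skirt 60 mm outside, ribbed, 42 mm high; bore 52 mm; ceiling 36 mm above the mouth. About 60 g; clicks on or off with 4 to 12 N.
- used_vent_cap: White tall vented cap already taken off earlier, standing mouth down in the tray near the other end from spare_cap; it stays there. Origin: centre of its open mouth (underside); z out through the closed top. Skirt 60 mm outside, ribbed, 42 mm high; bore 52 mm; ceiling 36 mm above the mouth. About 60 g; clicks on or off with 4 to 12 N.
- tray: Flat steel tray, 300 mm (its x) x 150 mm (its y), rim 18 mm high (21 mm with its rolled edge), 3 mm floor and walls, fixed to the worktop; origin: centre of its underside, z up. The two caps in it stand within 20 mm of x = -90 and +90 mm, leaving its middle free.
- jar: Loose sample jar with a yellow screw lid, 64 mm in diameter, 77 mm high, left of the bottles; a bystander. Origin: centre of its underside.
- dish: Loose closed culture dish, 91 mm in diameter, 16 mm high, in front of the bottles; a bystander. Origin: centre of its underside.
There are look-alikes about, which are no part of the job. What is shaped like the proud_cap but blue or green is not meant.

How it is judged:
On the way, in this order (a step that is already met when the one before it is completed fails the run):
1. the tall vented cap is off its bottle (distance between vent_cap and neck_vented above 0.045 m), for 0.2 s.
2. a plain cap is fully home on that bottle (((z of spare_cap in the frame of neck_vented between -0.003 and 0.003 m and angle between the z axis of spare_cap and the z axis of neck_vented, either way round below 0.09 rad and x of spare_cap in the frame of neck_vented between -0.003 and 0.003 m and y of spare_cap in the frame of neck_vented between -0.003 and 0.003 m) or (z of proud_cap in the frame of neck_vented between -0.003 and 0.003 m and angle between the z axis of proud_cap and the z axis of neck_vented, either way round below 0.09 rad and x of proud_cap in the frame of neck_vented between -0.003 and 0.003 m and y of proud_cap in the frame of neck_vented between -0.003 and 0.003 m))), for 0.2 s.
At the end, for the whole second after the job is handed in: Every bottle wears a plain cap fully home: mouth centre within 3 mm of the home point along and across the axis, axes within 5 degrees. Both vented caps stand at rest on the tray floor, upright within 6 degrees, centres within 125 mm (x) and 50 mm (y) of the tray's centre ((((z of spare_cap in the frame of neck_vented between -0.003 and 0.003 m and angle between the z axis of spare_cap and the z axis of neck_vented, either way round below 0.09 rad and x of spare_cap in the frame of neck_vented between -0.003 and 0.003 m and y of spare_cap in the frame of neck_vented between -0.003 and 0.003 m) and (z of proud_cap in the frame of neck_proud between -0.003 and 0.003 m and angle between the z axis of proud_cap and the z axis of neck_proud, either way round below 0.09 rad and x of proud_cap in the frame of neck_proud between -0.003 and 0.003 m and y of proud_cap in the frame of neck_proud between -0.003 and 0.003 m)) or ((z of proud_cap in the frame of neck_vented between -0.003 and 0.003 m and angle between the z axis of proud_cap and the z axis of neck_vented, either way round below 0.09 rad and x of proud_cap in the frame of neck_vented between -0.003 and 0.003 m and y of proud_cap in the frame of neck_vented between -0.003 and 0.003 m) and (z of spare_cap in the frame of neck_proud between -0.003 and 0.003 m and angle between the z axis of spare_cap and the z axis of neck_proud, either way round below 0.09 rad and x of spare_cap in the frame of neck_proud between -0.003 and 0.003 m and y of spare_cap in the frame of neck_proud between -0.003 and 0.003 m))) and z of done_cap in the frame of neck_done between -0.003 and 0.003 m and angle between the z axis of done_cap and the z axis of neck_done, either way round below 0.09 rad and x of done_cap in the frame of neck_done between -0.003 and 0.003 m and y of done_cap in the frame of neck_done between -0.003 and 0.003 m and angle between each of vent_cap, used_vent_cap's own z axis and vertical below 0.1 rad and z of vent_cap in the frame of tray between -0.002 and 0.008 m and linear speed of each of vent_cap, used_vent_cap below 0.02 m/s and x of vent_cap in the frame of tray between -0.125 and 0.125 m and y of vent_cap in the frame of tray between -0.05 and 0.05 m and z of used_vent_cap in the frame of tray between -0.002 and 0.008 m and x of used_vent_cap in the frame of tray between -0.125 and 0.125 m and y of used_vent_cap in the frame of tray between -0.05 and 0.05 m); the robot touches nothing.
It fails at once if the sample jar is knocked (moved more than 25 mm) (distance of jar from where it was at the start of the episode above 0.025 m).
It fails at once if the dish is knocked (moved more than 25 mm) (distance of dish from where it was at the start of the episode above 0.025 m).
It also fails if it takes over 61 s, if anything falls off the work surface, if the arm or the gripper's body presses on something with over 40 N, if the wrist force passes 120 N, or if a joint passes its speed limit or range.

## Robot

A 6-joint arm with a two-finger parallel gripper is mounted at the origin on a cart in front of the work surface, level with it; the furniture and walls round the work are solid. World frame = base frame: x ahead of the robot, y to its left, z up, the work surface at z = 0. Lengths are in m, angles in rad, forces in N, time in s.
With the tool pointing down it reaches from about 0.3 to 0.775 m from the base axis. Payload 14.6 kg.
Tool frame: the origin (TCP) lies on the mounting face of the last link; the fingertips stand 199 mm ahead of it and the grasp point (between the pads) lies 180 mm ahead of it; z points along the fingers, y is the line along which they close (so a half turn about z gives the same grasp; the last joint's range is limited). The gripper opens to 94 mm and grips with 3 to 60 N. Pads are 16 mm wide; open, the fingers measure 119 mm over their backs; the gripper's body (75 mm by 177 mm) begins 78 mm behind the grasp point.
Start: joints at [1.258, 0.3, 1.521, -0, 1.321, -0.067], TCP at [0.134, 0.533, 0.405] pointing down, gripper open.
Joint ranges: [-3.03, 3.03], [-0.79, 2.21], [0.23, 2.52], [-1.04, 4.18], [0, 3.07], [-2.55, 2.55]. Speed limits (rad/s): [2.22, 2.22, 2.57, 3.14, 3.14, 3.14].

## Interface

Orientations are given as a unit quaternion [w, x, y, z].
In Python, from cell import get_obs, snapshot, get_calibration, finish_job, look_for, cut_out, mark_of gives the robot as it stands. The module is installed in compiled form; this text tells all that it offers.
- The arm moves only by the tool step_arm, never from a script. Its argument "rows" is a list of rows, each an object of numbers: "fingers": the opening, from -1 (shut) to 1 (fully open); "dx", "dy", "dz": the shift along the tool's x, y, z normalised to -1 to 1, where 1 is 0.25 m; "ax", "ay", "az": the turn, a rotation vector about the tool's x, y, z normalised to -1 to 1, where 1 is pi rad. A call has 1 to 8 rows; each row is the pose to reach, as a shift and turn from the pose commanded when the call began, along the tool's axes at that moment, turning the shorter way round; what a row does not reach only later rows make up. A row lasts 1/8 s, in which the tool goes at most 62.5 mm and 10.7 degrees, less where a joint would pass 70% of its speed; a pose out of reach is approached as far as the arm can. A call with a number of a shift or a turn outside -1 to 1 is refused whole. A call with a gripper value outside its range is refused whole. The fingers move at their own pace and stop on an object; the grip force is fixed at half the most. Time passes only in rows, so rows that repeat a pose let the fingers close. It gives the time, the measured TCP pose, the force, the opening and the grip force at its end, in the units of the state.
- get_obs(): the state, without advancing time (a new reading comes with each control period).
- snapshot(name): name is "scene" or "side" or "wrist"; returns the picture (400x640x3 uint8, red, green, blue); there is no depth.
- get_calibration(name): a dict with "mtx" (3x3 intrinsics, pixels), "dist" ([k1, k2, p1, p2, k3] as OpenCV has them; the pictures are not rectified), "R" (3x3) and "t" (3): a world point X has camera coordinates R X + t. Camera axes: x right, y down, z forward; pixel columns grow to the right and rows downward; lengths in m; the calibration is good to about 2 mm. A picture is of the moment at which its call begins: read the wrist's pose just before it. get_calibration takes no time and is no camera call; for the wrist camera it gives the pose at the moment of the call.
- finish_job(): hands the job in; it is judged then, once.
Trained networks look in the newest picture that a camera, given by its name, has taken for a name from the list of things; names that differ only in an ending like _2 or _b are one class to them, and where a whole thing is asked for, a point or a joint stands for the part that bears it (a point fixed in the world has none). Each returns a list of dicts, best first, with "p" (0 to 1); they miss things now and then, are a little off and sometimes report something else, mostly with a low value. They report only what shows in the picture. A call takes as long as a camera call. They do not tell look-alikes from the thing itself.
- look_for(camera, name): "uv" ([column, row] in pixels, amid what is visible of it).
- cut_out(camera, name): "region" (400x640 bool, what is visible of it) and "uv" ([column, row] in pixels, amid what is visible of it).
- mark_of(camera, name): "uv" ([column, row] in pixels: a listed point, or the origin of a listed thing).
The state is a dict: "time": time; "qpos": joint angles; "joint_vel": joint speeds; "joint_torque": joint torques, N m; "ee_pos": TCP position; "eef_rot": TCP orientation; "contact_force": force on the tool from outside, world axes, zero at the start; "ft_torque": the same for the moment, N m; "finger_gap": finger opening in m; "gripper_force": force on a finger pad.
Only numpy, scipy, OpenCV 4.12 (cv2) and the standard library are available. Lean on these libraries where they do the work, as an engineer would, in place of code of your own. Each camera call takes 0.05 s, during which the arm holds its last target. There are 200 camera calls.

## Working session

There is one attempt and no reset: what is moved stays moved. The work goes in short steps, Python scripts to look and compute and a tool call to move; the robot and the scene stay as the last step left them, time stands still between calls to the robot, and variables do not carry over. Pictures are saved under pics/ and viewed, at most 11 in all, crops included, and the job is handed in when it is done.

Besides the shell and the picture viewer there is one more tool, called as name(argument=value, ...), one argument or row to a line, values as JSON. step_arm: Moves the arm, as the interface text tells. Its arguments: {"type":"object","properties":{"rows":{"type":"array","items":{"type":"object","properties":{"fingers":{"type":"number"},"dx":{"type":"number","minimum":-1,"maximum":1},"dy":{"type":"number","minimum":-1,"maximum":1},"dz":{"type":"number","minimum":-1,"maximum":1},"ax":{"type":"number","minimum":-1,"maximum":1},"ay":{"type":"number","minimum":-1,"maximum":1},"az":{"type":"number","minimum":-1,"maximum":1}}}}},"required":["rows"]}

```bash
mkdir -p pics; python3 - <<'E'
from cell import *
import cv2,numpy as np
o=get_obs();print({k:np.round(v,3) for k,v in o.items()})
for n in ["scene","side"]:
    im=snapshot(n);cv2.imwrite(f"pics/{n}0.png",im[:,:,::-1])
    c=get_calibration(n);print(n,np.round(c["mtx"],1).tolist(),np.round(c["R"],3).tolist(),np.round(c["t"],3),np.round(c["dist"],3))
    for k in ["vent_cap","proud_cap","done_cap","neck_vented","neck_proud","neck_done","spare_cap","used_vent_cap","tray","jar","dish","bottle_vented","bottle_proud","bottle_done"]:
        print(k,[(np.round(d["uv"]).tolist(),round(d["p"],2)) for d in mark_of(n,k)])
E
```

```text
{'time': np.float64(0.0), 'qpos': array([ 1.258,  0.3  ,  1.522,  0.   ,  1.321, -0.067]), 'joint_vel': array([-0.002, -0.002, -0.   , -0.   , -0.003, -0.001]), 'joint_torque': array([ 1.0000e-03, -5.3182e+01, -3.5273e+01,  7.1000e-02,  2.4000e-02,
       -0.0000e+00]), 'ee_pos': array([0.134, 0.533, 0.404]), 'eef_rot': array([-0.   ,  0.123,  0.992, -0.001]), 'contact_force': array([ 0.213, -1.082,  0.258]), 'ft_torque': array([-0.01 , -0.048, -0.056]), 'gripper_force': np.float64(0.0), 'finger_gap': np.float64(0.094)}
scene [[362.1, 0.0, 319.8], [0.0, 362.1, 198.2], [0.0, 0.0, 1.0]] [[0.777, -0.629, 0.012], [-0.347, -0.445, -0.826], [0.525, 0.637, -0.564]] [-0.406  0.258  0.702] [0.005 0.    0.    0.    0.   ]
vent_cap [([369.0, 219.0], 0.71), ([360.0, 200.0], 0.63)]
proud_cap [([330.0, 246.0], 0.9), ([320.0, 166.0], 0.78), ([286.0, 252.0], 0.62)]
done_cap [([289.0, 152.0], 0.7), ([365.0, 329.0], 0.64), ([358.0, 198.0], 0.59)]
neck_vented [([357.0, 200.0], 0.71)]
neck_proud [([323.0, 176.0], 0.97)]
neck_done [([289.0, 151.0], 0.88)]
spare_cap [([416.0, 279.0], 0.69)]
used_vent_cap 
[... 454 characters left out ...]
nt_cap [([351.0, 206.0], 0.61)]
proud_cap [([278.0, 239.0], 0.74), ([316.0, 242.0], 0.62), ([328.0, 190.0], 0.57)]
done_cap [([313.0, 172.0], 0.75)]
neck_vented [([352.0, 208.0], 0.86)]
neck_proud [([333.0, 188.0], 0.76), ([339.0, 209.0], 0.22), ([378.0, 272.0], 0.17)]
neck_done [([312.0, 173.0], 0.55)]
spare_cap [([379.0, 273.0], 0.89), ([351.0, 208.0], 0.26), ([327.0, 188.0], 0.25)]
used_vent_cap [([322.0, 291.0], 0.8)]
tray [([354.0, 288.0], 0.93)]
jar [([269.0, 196.0], 0.57)]
dish [([279.0, 226.0], 0.89), ([273.0, 196.0], 0.55)]
bottle_vented [([363.0, 231.0], 0.72), ([352.0, 210.0], 0.64)]
bottle_proud [([340.0, 208.0], 0.65)]
bottle_done [([364.0, 230.0], 0.63), ([324.0, 196.0], 0.61)]
```

View images.

View pics/scene0.png

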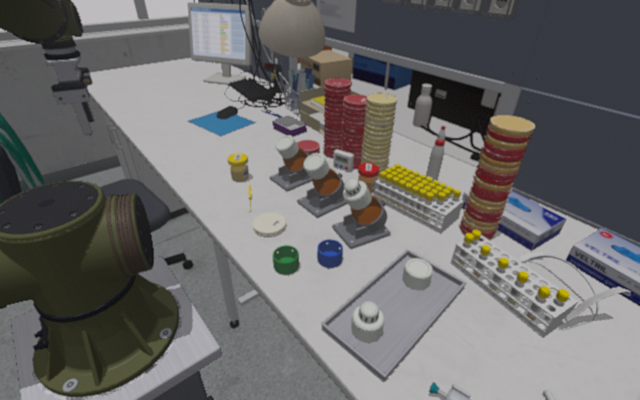

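View pics/side0.png

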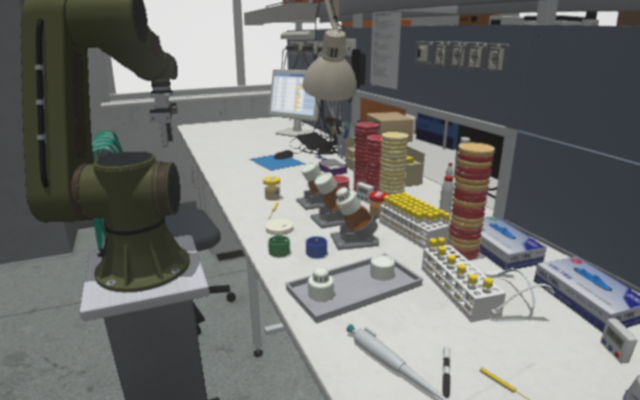

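The pictures show three bottles in line: plain cap (289,150), plain cap (320,168), slotted tower (355,195). The tray holds a plain cap at (418,270) and a vented cap at (368,318). The blue (330,252) and green (286,260) caps are look-alikes, and white caps are the ones to use. Next I triangulate.

```bash
cat > h.py <<'E'
from cell import *
import cv2,numpy as np
from scipy.spatial.transform import Rotation as Rn
def ray(c,uv):
    p=cv2.undistortPoints(np.array([[uv]],float),c["mtx"],c["dist"])[0,0]
    R=np.array(c["R"]);d=R.T@np.array([p[0],p[1],1]);return -R.T@np.array(c["t"]),d/np.linalg.norm(d)
def tri(obs):
    A=np.zeros((3,3));b=np.zeros(3)
    for c,uv in obs:
        o,d=ray(c,uv);P=np.eye(3)-np.outer(d,d);A+=P;b+=P@o
    X=np.linalg.solve(A,b)
    return X,[np.linalg.norm((np.eye(3)-np.outer(d,d))@(X-o))*1e3 for o,d in (ray(c,u) for c,u in obs)]
def plane(c,uv,z):
    o,d=ray(c,uv);return o+d*(z-o[2])/d[2]
def proj(c,X):
    return cv2.projectPoints(np.atleast_2d(X).astype(float),cv2.Rodrigues(np.array(c["R"]))[0],np.array(c["t"]),c["mtx"],c["dist"])[0][:,0]
def pose():
    o=get_obs();q=o["eef_rot"];return np.array(o["ee_pos"]),Rn.from_quat([q[1],q[2],q[3],q[0]])
E
python3 - <<'E'
from h import *
a,b=get_calibration("scene"),get_calibration("side")
for n,u,v in [("nv",(357,200),(352,208)),("np",(323,176),(333,188)),("nd",(289,151),(312,173)),("spare",(416,279),(379,273)),("used",(365,330),(322,291)),("tray",(400,307),(354,288)),("bv",(370,222),(363,231)),("bp",(333,190),(340,208)),("bd",(298,169),(324,196)),("jar",(238,180),(269,196)),("dish",(271,224),(279,226))]:
    X,r=tri([(a,u),(b,v)]);print(n,np.round(X,3),np.round(r,1))
for n,u,v in [("spare",(416,279),(379,273)),("used",(365,330),(322,291)),("dish",(271,224),(279,226)),("jar",(238,180),(269,196))]: print(n,plane(a,u,.003),plane(b,v,.003))
p,R=pose();c=get_calibration("wrist")
print("cam in tool",R.inv().apply(-np.array(c["R"]).T@c["t"]-p), R.inv().as_matrix()@np.array(c["R"]).T,c["mtx"],c["dist"])
E
```

```text
nv [ 0.588 -0.069  0.101] [3.5 3.5]
np [0.579 0.052 0.121] [7.7 7.7]
nd [0.578 0.213 0.127] [2.9 2.9]
spare [ 0.556 -0.292  0.018] [2.5 2.5]
used [ 0.386 -0.312  0.016] [4.8 4.8]
tray [ 0.474 -0.317  0.011] [3.5 3.5]
bv [ 0.611 -0.099  0.036] [2.3 2.3]
bp [0.611 0.052 0.055] [0.9 0.9]
bd [0.651 0.273 0.012] [1.3 1.3]
jar [0.446 0.303 0.031] [2.5 2.5]
dish [0.409 0.064 0.023] [1.4 1.4]
spare [ 0.57284294 -0.28370191  0.003     ] [ 0.56649993 -0.27289095  0.003     ]
used [ 0.38737985 -0.30682979  0.003     ] [ 0.39891829 -0.29076719  0.003     ]
dish [0.42345763 0.08756728 0.003     ] [0.42040689 0.10510921 0.003     ]
jar [0.46331303 0.34465412 0.003     ] [0.47018069 0.37944115 0.003     ]
cam in tool [ 0.06614061 -0.00053699  0.02014118] [[-3.36995397e-04 -9.72274786e-01 -2.33841028e-01]
 [ 9.99999870e-01 -2.38373883e-04 -4.50008442e-04]
 [ 3.81790268e-04 -2.33841149e-01  9.72274741e-01]] [[303.18001936   0.         317.6554305 ]
 [  0.         303.18001936 198.50757238]
 [  0.           0.           1.        ]] [0.00602942 0.         0.         0.         0.        ]
```

step_arm(
  rows=[
    {"dx": -0.79, "dy": -0.96, "dz": -0.09, "fingers": 1},
    {"dx": -0.79, "dy": -0.96, "dz": -0.09, "fingers": 1},
    {"dx": -0.79, "dy": -0.96, "dz": -0.09, "fingers": 1},
    {"dx": -0.79, "dy": -0.96, "dz": -0.09, "fingers": 1},
    {"dx": -0.79, "dy": -0.96, "dz": -0.09, "fingers": 1},
  ],
)

```text
schema error: expected keys fingers, dx, dy, dz, ax, ay, az
```

step_arm(
  rows=[
    {"dx": -0.79, "dy": -0.96, "dz": -0.09, "az": -0.078, "fingers": 1},
    {"dx": -0.79, "dy": -0.96, "dz": -0.09, "az": -0.078, "fingers": 1},
    {"dx": -0.79, "dy": -0.96, "dz": -0.09, "az": -0.078, "fingers": 1},
    {"dx": -0.79, "dy": -0.96, "dz": -0.09, "az": -0.078, "fingers": 1},
    {"dx": -0.79, "dy": -0.96, "dz": -0.09, "az": -0.078, "fingers": 1},
    {"dx": -0.79, "dy": -0.96, "dz": -0.09, "az": -0.078, "fingers": 1},
    {"dx": -0.79, "dy": -0.96, "dz": -0.09, "az": -0.078, "fingers": 1},
  ],
)

```text
schema error: expected keys fingers, dx, dy, dz, ax, ay, az
```

```bash
python3 - <<'E'
from h import *
import pickle
c=get_calibration("wrist");im=snapshot("wrist");cv2.imwrite("pics/w1.png",im[:,:,::-1])
p,R=pose();print(p,R.as_matrix().round(3),get_obs()["time"])
D={}
for k in ["vent_cap","proud_cap","done_cap","neck_vented","neck_proud","neck_done","spare_cap","used_vent_cap","tray","jar","dish","bottle_vented","bottle_proud","bottle_done"]:
    m=mark_of("wrist",k);D[k]=m
    print(k,[(np.round(d["uv"]).tolist(),round(d["p"],2)) for d in m])
pickle.dump((c,D,im),open("w1.pkl","wb"))
E
```

```text
[0.13383738 0.53346232 0.40463798] [[-0.97   0.243 -0.   ]
 [ 0.243  0.97   0.   ]
 [ 0.     0.    -1.   ]] 1.55
vent_cap []
proud_cap []
done_cap []
neck_vented []
neck_proud []
neck_done []
spare_cap []
used_vent_cap []
tray []
jar []
dish []
bottle_vented []
bottle_proud []
bottle_done []
```

View pics/w1.png

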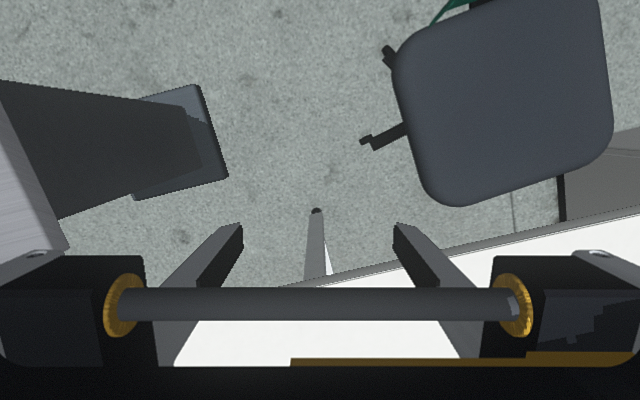

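```bash
cat >> h.py <<'E'
def axR(z,xh=(-1,0,0)):
    z=np.array(z,float);z/=np.linalg.norm(z);x=np.array(xh,float);x-=z*(x@z);x/=np.linalg.norm(x)
    return Rn.from_matrix(np.c_[x,np.cross(z,x),z])
def go(P,R,p0=None,R0=None):
    if p0 is None: p0,R0=pose()
    d=R0.inv().apply(np.array(P)-p0)/.25; a=(R0.inv()*R).as_rotvec()/np.pi
    print("d",d.round(3),"a",a.round(4),"rows",np.ceil(max(np.linalg.norm(d)*4,np.linalg.norm(a)*180/10.7)*10)/10)
E
python3 - <<'E'
from h import *
p,R=pose();T=np.array([.43,-.04,.38]);Rt=axR([.5,0,-.866])
m=(p+T)/2;m=m+[.03,.03,.03];go(m,R);go(T,Rt,m,R)
E
```

```text
d [-0.941 -0.823 -0.071] a [0. 0. 0.] rows 5.1
d [-0.766 -1.114  0.169] a [-0.0205 -0.1658 -0.0765] rows 5.5
```

step_arm(
  rows=[
    {"dx": -0.95, "dy": -0.98, "dz": -0.07, "ax": 0, "ay": 0, "az": 0, "fingers": 1},
    {"dx": -0.95, "dy": -0.98, "dz": -0.07, "ax": 0, "ay": 0, "az": 0, "fingers": 1},
    {"dx": -0.95, "dy": -0.98, "dz": -0.07, "ax": 0, "ay": 0, "az": 0, "fingers": 1},
    {"dx": -0.95, "dy": -0.98, "dz": -0.07, "ax": 0, "ay": 0, "az": 0, "fingers": 1},
    {"dx": -0.95, "dy": -0.98, "dz": -0.07, "ax": 0, "ay": 0, "az": 0, "fingers": 1},
  ],
)

```text
time: 2.88
ee_pos: [0.2904, 0.2614, 0.421]
eef_rot: [0.0, 0.122, 0.992, 0.0]
contact_force: [0.2, 0.6, -0.0]
finger_gap: 0.094
gripper_force: 0.0
```

step_arm(
  rows=[
    {"dx": -0.757, "dy": -0.957, "dz": 0.17, "ax": -0.0205, "ay": -0.166, "az": -0.0765, "fingers": 1},
    {"dx": -0.757, "dy": -0.957, "dz": 0.17, "ax": -0.0205, "ay": -0.166, "az": -0.0765, "fingers": 1},
    {"dx": -0.757, "dy": -0.957, "dz": 0.17, "ax": -0.0205, "ay": -0.166, "az": -0.0765, "fingers": 1},
    {"dx": -0.757, "dy": -0.957, "dz": 0.17, "ax": -0.0205, "ay": -0.166, "az": -0.0765, "fingers": 1},
    {"dx": -0.757, "dy": -0.957, "dz": 0.17, "ax": -0.0205, "ay": -0.166, "az": -0.0765, "fingers": 1},
    {"dx": -0.757, "dy": -0.957, "dz": 0.17, "ax": -0.0205, "ay": -0.166, "az": -0.0765, "fingers": 1},
    {"dx": -0.757, "dy": -0.957, "dz": 0.17, "ax": -0.0205, "ay": -0.166, "az": -0.0765, "fingers": 1},
  ],
)

```text
time: 3.75
ee_pos: [0.4152, -0.0147, 0.3781]
eef_rot: [0.259, 0.0, 0.966, 0.0]
contact_force: [0.1, 0.9, -0.9]
finger_gap: 0.094
gripper_force: 0.0
```

```bash
cat > look.py <<'E'
from h import *
import pickle,sys
n=sys.argv[1];ks=sys.argv[2:]
c=get_calibration("wrist");im=snapshot("wrist");cv2.imwrite(f"pics/{n}.png",im[:,:,::-1])
p,R=pose();print(p.round(4),R.as_matrix().round(3).tolist(),get_obs()["time"])
D={}
for k in ks:
    m=mark_of("wrist",k);D[k]=m
    print(k,[(np.round(d["uv"],1).tolist(),round(d["p"],2)) for d in m[:2]])
pickle.dump((c,D,im),open(f"{n}.pkl","wb"))
E
python3 look.py w2 vent_cap proud_cap neck_vented neck_proud neck_done bottle_vented bottle_proud bottle_done
```

```text
[ 0.4151 -0.0141  0.3783] [[-0.866, -0.001, 0.501], [-0.001, 1.0, 0.0], [-0.501, 0.0, -0.866]] 3.8
vent_cap [([255.2, 203.4], 0.75)]
proud_cap [([420.3, 209.3], 0.6), ([212.3, 53.0], 0.6)]
neck_vented [([99.0, 136.6], 0.47)]
neck_proud []
neck_done []
bottle_vented [([262.5, 188.1], 0.92)]
bottle_proud [([395.2, 192.3], 0.76)]
bottle_done [([517.9, 197.9], 0.72)]
```

View pics/w2.png

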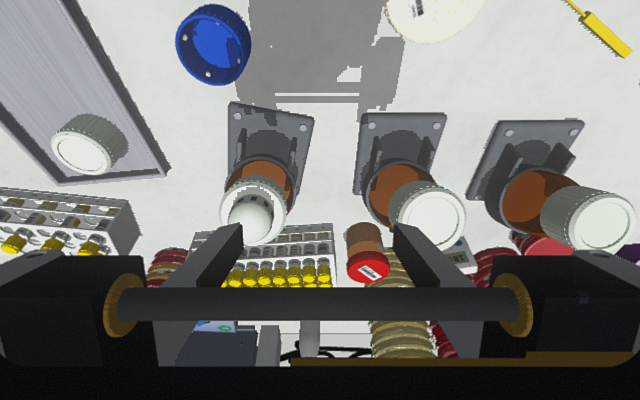

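The wrist picture (upside down) shows the vented cap at (255,205), the proud cap at (428,215) and the done cap at (590,220). The spare cap is at (90,140) and the blue decoy at (213,45). Next I fit cap poses to the silhouettes.

```bash
cat > fit.py <<'E'
from h import *
from scipy.optimize import least_squares
th=np.linspace(0,2*np.pi,32,endpoint=False);U=np.c_[np.cos(th),np.sin(th)]
a=np.linspace(0,2*np.pi,72,endpoint=False)
def cyl(r,z0,z1): return np.vstack([np.c_[r*np.cos(a),r*np.sin(a),0*a+z] for z in (z0,z1)])
PL=cyl(.030,0,.042); VE=np.vstack([PL,cyl(.018,.042,.069)])
def sup(mask):
    n,l,s,_=cv2.connectedComponentsWithStats(mask.astype(np.uint8));k=1+np.argmax(s[1:,4])
    y,x=np.nonzero(l==k);pts=np.c_[x,y].astype(float)
    return np.array([(pts@u).max()+.5 for u in U]),s[k]
def Rcap(yaw,lean=np.pi/6): # z leans toward -x for yaw=0
    return Rn.from_euler("z",yaw).as_matrix()@Rn.from_euler("y",-lean).as_matrix()
def fit(model,obs,x0,lean=np.pi/6,w=None):
    # obs: list of (calib,support,valid)
    def f(v):
        X=model@Rcap(v[3] if lean else 0,lean).T+v[:3];r=[]
        for c,h,ok in obs:
            q=proj(c,X);r.append((np.array([(q@u).max() for u in U])-h)[ok])
        return np.concatenate(r+[[0 if lean else v[3]]])
    s=least_squares(f,x0,loss="soft_l1",f_scale=1.0,x_scale=[.01,.01,.01,.1])
    return s.x,f(s.x)
E
python3 - <<'E'
from fit import *
import pickle
cams={n:get_calibration(n) for n in ("wrist","scene","side")}
def masks(name,uvs):
    out=[]
    for n,uv in uvs.items():
        r=[d for d in cut_out(n,name) if np.hypot(*(np.array(d["uv"])-uv))<25]
        if not r: print(name,n,"none");continue
        h,s=sup(r[0]["region"]);print(name,n,s.tolist(),np.round(r[0]["p"],2));out.append((n,cams[n],h))
    return out
S={}
for name,mod,uvs,x0,lean in [
 ("vent_cap",VE,dict(wrist=(255,205),scene=(357,195),side=(350,200)),(.588,-.069,.101,0),1),
 ("proud_cap",PL,dict(wrist=(428,215),scene=(317,166),side=(328,182)),(.58,.06,.11,0),1),
 ("done_cap",PL,dict(wrist=(590,220),scene=(289,150),side=(312,170)),(.58,.2,.11,0),1),
 ("spare_cap",PL,dict(wrist=(90,140),scene=(416,272),side=(382,267)),(.56,-.285,.003,0),0),
 ("used_vent_cap",VE,dict(scene=(367,318),side=(320,284)),(.39,-.30,.003,0),0)]:
    o=masks(name,uvs);S[name]=o
    x,r=fit(mod,[(c,h,slice(None)) for _,c,h in o],x0,np.pi/6*lean)
    print(name,x.round(4),[(n,np.abs(r[i*32:i*32+32]).mean().round(2),np.abs(r[i*32:i*32+32]).max().round(1)) for i,(n,_,_) in enumerate(o)])
pickle.dump(S,open("S.pkl","wb"));print(get_obs()["time"])
E
```

```text
vent_cap wrist [219, 175, 69, 71, 3595] 0.82
vent_cap scene [343, 179, 28, 31, 644] 0.94
vent_cap side [337, 188, 23, 27, 450] 0.81
vent_cap [ 0.5858 -0.0774  0.1034 -0.1737] [('wrist', np.float64(0.75), np.float64(2.3)), ('scene', np.float64(0.62), np.float64(1.7)), ('side', np.float64(0.9), np.float64(1.8))]
proud_cap wrist [388, 180, 78, 71, 3654] 0.91
proud_cap scene [303, 153, 27, 28, 546] 0.85
proud_cap side [315, 173, 22, 21, 342] 0.79
proud_cap [0.5844 0.0839 0.1131 0.0117] [('wrist', np.float64(1.32), np.float64(9.1)), ('scene', np.float64(0.56), np.float64(1.1)), ('side', np.float64(0.7), np.float64(1.6))]
done_cap wrist [540, 186, 95, 65, 4784] 0.65
done_cap scene [276, 136, 22, 22, 355] 0.84
done_cap side [302, 162, 19, 19, 253] 0.78
done_cap [ 0.6046  0.2514  0.0997 -0.2211] [('wrist', np.float64(0.91), np.float64(4.2)), ('scene', np.float64(0.53), np.float64(1.3)), ('side', np.float64(0.97), np.float64(2.1))]
spare_cap wrist [51, 114, 75, 61, 3377] 0.95
spare_cap scene [402, 259, 30, 32, 770] 0.96
spare_cap side [370, 256, 25, 24, 538] 0.7
spare_cap [ 0.5694 -0.2829  0.0025  0.    ] [('wrist', np.float64(0.66), np.float64(1.4)), ('scene', np.float64(0.44), np.float64(1.7)), ('side', np.float64(0.55), np.float64(1.6))]
used_vent_cap scene [351, 301, 33, 42, 1073] 0.76
used_vent_cap side [307, 268, 28, 34, 716] 0.81
used_vent_cap [ 0.3893 -0.3066  0.0013  0.    ] [('scene', np.float64(0.77), np.float64(1.7)), ('side', np.float64(1.06), np.float64(2.4))]
4.9
```

```bash
python3 - <<'E'
from fit import *
c=get_calibration("wrist")
im=cv2.imread("pics/w2.png");g=cv2.cvtColor(im,cv2.COLOR_BGR2GRAY)
def edge(seg):
    # subpixel: for columns along seg, strongest vertical gradient within 6px
    (x0,y0),(x1,y1)=seg;P=[]
    gy=cv2.GaussianBlur(g.astype(float),(3,3),0)
    for x in range(x0+8,x1-8,2):
        y=y0+(y1-y0)*(x-x0)/(x1-x0);ys=np.arange(int(y)-7,int(y)+8);d=np.abs(np.gradient(gy[ys,x]));k=d.argmax();P.append((x,ys[k]))
    W=np.array([plane(c,p,.01)[:2] for p in P]);l=cv2.fitLine(W.astype(np.float32),2,0,.002,.01).ravel()
    print(W[0].round(3),W[-1].round(3),"edge yaw",np.degrees(np.arctan2(-l[0],l[1])) if l[1]>0 else np.degrees(np.arctan2(l[0],-l[1])))
edge(((229,101),(314,119)));edge(((362,112),(447,112)));edge(((498,120),(584,120)))
for X,y in [((.5858,-.0774,.1034),-.174),((.5844,.0839,.1131),.012),((.6046,.2514,.0997),-.22)]:
    print("foot",(np.array(X)-Rcap(y)[:,2]*.087).round(4))
E
```

```text
[ 0.521 -0.105] [ 0.536 -0.03 ] edge yaw -11.445988
[0.534 0.043] [0.534 0.12 ] edge yaw -0.0671041
[0.544 0.202] [0.542 0.278] edge yaw 1.4925168
foot [ 0.6286 -0.0849  0.0281]
foot [0.6279 0.0844 0.0378]
foot [0.6471 0.2419 0.0244]
```

```bash
python3 - <<'E'
from fit import *
z=Rcap(-.187)[:,2];N=np.array([.586,-.077,.1035]);R=axR(-z)
go(N+.29*z,R)
E
```

```text
d [-0.051 -0.141  0.138] a [ 0.0296  0.0034 -0.0168] rows 0.9
```

step_arm(
  rows=[
    {"dx": -0.051, "dy": -0.141, "dz": 0.138, "ax": 0.0296, "ay": 0.0034, "az": -0.0168, "fingers": 1},
    {"dx": -0.051, "dy": -0.141, "dz": 0.138, "ax": 0.0296, "ay": 0.0034, "az": -0.0168, "fingers": 1},
    {"dx": -0.051, "dy": -0.141, "dz": 0.138, "ax": 0.0296, "ay": 0.0034, "az": -0.0168, "fingers": 1},
  ],
)

```text
time: 5.28
ee_pos: [0.4435, -0.05, 0.3547]
eef_rot: [0.253, -0.013, 0.966, -0.051]
contact_force: [0.1, 0.3, 1.5]
finger_gap: 0.0942
gripper_force: 0.0
```

```bash
python3 look.py w3; python3 - <<'E'
from fit import *
import pickle
c=get_calibration("wrist");S=pickle.load(open("S.pkl","rb"))
r=[d for d in cut_out("wrist","vent_cap")];print([(d["uv"],d["p"]) for d in r])
h,s=sup(r[0]["region"]);print(s)
o=[(n,c0,h0) for n,c0,h0 in S["vent_cap"]]+[("w3",c,h)]
S["vent_cap"]=o;pickle.dump(S,open("S.pkl","wb"))
for sel in (o,o[:1]+o[3:],o[3:]):
    x,r=fit(VE,[(c0,h0,slice(None)) for _,c0,h0 in sel],(.586,-.077,.103,-.18));print(x.round(4),[np.abs(r[i*32:i*32+32]).mean().round(2) for i in range(len(sel))])
z=Rcap(-.187)[:,2];N=np.array([.586,-.077,.1035]);R=axR(-z);go(N+.204*z,R)
im=cv2.imread("pics/w3.png")
for p in proj(c,VE@Rcap(x[3]).T+x[:3]): cv2.circle(im,tuple(p.round().astype(int).tolist()),0,(0,0,255),-1)
cv2.imwrite("pics/w3c.png",cv2.resize(im[100:330,180:460],None,fx=2,fy=2))
E
```

```text
[ 0.4434 -0.0498  0.355 ] [[-0.871, 0.0, 0.492], [-0.052, 0.994, -0.092], [-0.489, -0.106, -0.866]] 5.325
[([318.9, 209.7], 0.72)]
[ 280  168   75   80 4680]
[ 0.5862 -0.0778  0.1029 -0.174 ] [np.float64(0.79), np.float64(0.6), np.float64(0.95), np.float64(0.49)]
[ 0.5872 -0.0784  0.1021 -0.209 ] [np.float64(0.74), np.float64(0.4)]
[ 0.5877 -0.0784  0.1013 -0.193 ] [np.float64(0.35)]
d [ 0.001 -0.001  0.346] a [ 0.0001  0.0003 -0.    ] rows 1.4
```

View pics/w3c.png

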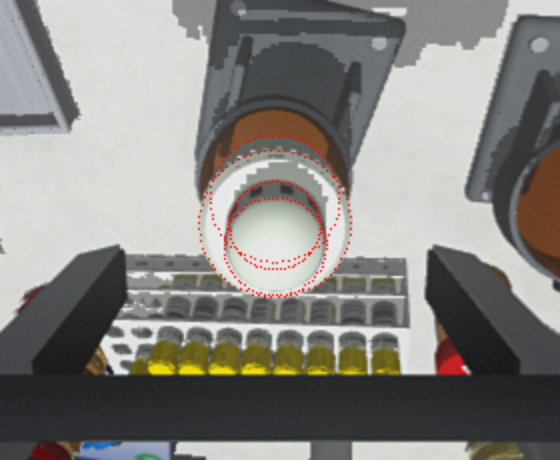

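The crop confirms the slotted vented cap, centred between the fingers at about crop (275,215). Now I grip it.

step_arm(
  rows=[
    {"dx": 0, "dy": -0.005, "dz": 0.18, "ax": 0, "ay": 0, "az": 0, "fingers": 1},
    {"dx": 0, "dy": -0.005, "dz": 0.35, "ax": 0, "ay": 0, "az": 0, "fingers": 1},
    {"dx": 0, "dy": -0.005, "dz": 0.35, "ax": 0, "ay": 0, "az": 0, "fingers": 1},
    {"dx": 0, "dy": -0.005, "dz": 0.35, "ax": 0, "ay": 0, "az": 0, "fingers": -1},
    {"dx": 0, "dy": -0.005, "dz": 0.35, "ax": 0, "ay": 0, "az": 0, "fingers": -1},
    {"dx": 0, "dy": -0.005, "dz": 0.35, "ax": 0, "ay": 0, "az": 0, "fingers": -1},
    {"dx": 0, "dy": -0.005, "dz": 0.35, "ax": 0, "ay": 0, "az": 0, "fingers": -1},
  ],
)

```text
time: 6.25
ee_pos: [0.4865, -0.0593, 0.2798]
eef_rot: [0.254, -0.014, 0.966, -0.052]
contact_force: [-5.9, 2.8, 7.0]
finger_gap: 0.0605
gripper_force: 30.0
```

step_arm(
  rows=[
    {"dx": 0, "dy": 0, "dz": -0.03, "ax": 0, "ay": 0, "az": 0, "fingers": -1},
    {"dx": 0, "dy": 0, "dz": -0.08, "ax": 0, "ay": 0, "az": 0, "fingers": -1},
    {"dx": 0, "dy": 0, "dz": -0.16, "ax": 0, "ay": 0, "az": 0, "fingers": -1},
    {"dx": 0, "dy": 0, "dz": -0.3, "ax": 0, "ay": 0, "az": 0, "fingers": -1},
    {"dx": 0, "dy": 0, "dz": -0.5, "ax": 0, "ay": 0, "az": 0, "fingers": -1},
    {"dx": 0, "dy": 0, "dz": -0.5, "ax": 0, "ay": 0, "az": 0, "fingers": -1},
  ],
)

```text
time: 7.0
ee_pos: [0.4241, -0.0476, 0.391]
eef_rot: [0.257, -0.014, 0.965, -0.052]
contact_force: [-0.1, 0.4, -1.8]
finger_gap: 0.0606
gripper_force: 30.0
```

```bash
python3 - <<'E'
from fit import *
c=get_calibration("wrist")
im=snapshot("wrist");cv2.imwrite("pics/w4.png",im[:,:,::-1])
p,R=pose();print(p,get_obs()["contact_force"],get_obs()["finger_gap"])
# expected cap in hand: mouth at tool z .18+.024
z=-R.as_matrix()[:,2]
for d in cut_out("wrist","vent_cap")[:2]:
    h,s=sup(d["region"]);print(d["p"],s.tolist())
    q=proj(c,(VE*[1,1,-1]+[0,0,.204])@R.as_matrix().T+p);print("model bbox",q.min(0),q.max(0)-q.min(0))
z0=Rcap(-.19)[:,2];print("grip h",(np.array([.4865,-.0593,.2798])-[.5868,-.0782,.1025])@z0-.18)
# tray: outline from tray mask in scene and side
import pickle
M={}
for n in ("scene","side"):
    r=cut_out(n,"tray");M[n]=(get_calibration(n),r[0]["region"]);print(n,r[0]["p"],r[0]["uv"],r[0]["region"].sum())
pickle.dump(M,open("tray.pkl","wb"))
def f(v,full=False):
    Rz=Rn.from_euler("z",v[2]).as_matrix();r=[]
    X=np.array([[sx*.15,sy*.075,zz] for sx in(-1,1) for sy in(-1,1) for zz in(0,.021)])@Rz.T+[v[0],v[1],0]
    for c,m in M.values():
        q=proj(c,X);h,_=sup(m);r.append(np.array([(q@u).max() for u in U])-h)
    return np.concatenate(r)
s=least_squares(f,[.475,-.3,0.],loss="soft_l1",x_scale=[.01,.01,.1]);print("tray",s.x.round(4),np.abs(f(s.x)).mean())
E
```

```text
[ 0.42452819 -0.04774041  0.38906704] [-0.35421191  0.24129558 -2.68046181] 0.061055196311817946
0.6 [260, 187, 118, 100, 9716]
model bbox [260.90240228 184.53304298] [117.93972171 138.45602543]
grip h 0.024578533039640027
scene 0.59 [394.8, 312.8] 7693
side 0.77 [351.5, 288.8] 3910
tray [ 0.4799 -0.306   0.1088] 0.6442182586046622
```

```bash
python3 - <<'E'
from h import *
R=axR([0,0,-1],[-np.cos(.109),-np.sin(.109),0]);go([.48,-.305,.29],R);go([.48,-.305,.208],R,np.array([.48,-.305,.29]),R)
E
```

```text
d [ 0.051 -0.981  0.538] a [-0.0421  0.1608 -0.0252] rows 4.5
d [0.    0.    0.328] a [0. 0. 0.] rows 1.4
```

step_arm(
  rows=[
    {"dx": 0.01, "dy": -0.24, "dz": 0.05, "ax": -0.0105, "ay": 0.0402, "az": -0.0063, "fingers": -1},
    {"dx": 0.025, "dy": -0.48, "dz": 0.2, "ax": -0.021, "ay": 0.0804, "az": -0.0126, "fingers": -1},
    {"dx": 0.04, "dy": -0.7, "dz": 0.35, "ax": -0.0316, "ay": 0.1206, "az": -0.019, "fingers": -1},
    {"dx": 0.051, "dy": -0.9, "dz": 0.48, "ax": -0.0421, "ay": 0.1608, "az": -0.0252, "fingers": -1},
    {"dx": 0.051, "dy": -0.981, "dz": 0.538, "ax": -0.0421, "ay": 0.1608, "az": -0.0252, "fingers": -1},
    {"dx": 0.051, "dy": -0.981, "dz": 0.538, "ax": -0.0421, "ay": 0.1608, "az": -0.0252, "fingers": -1},
    {"dx": 0.051, "dy": -0.981, "dz": 0.538, "ax": -0.0421, "ay": 0.1608, "az": -0.0252, "fingers": -1},
  ],
)

```text
time: 8.07
ee_pos: [0.4801, -0.3044, 0.2901]
eef_rot: [0.0, -0.055, 0.999, 0.0]
contact_force: [-0.0, -0.1, -1.2]
finger_gap: 0.0609
gripper_force: 30.0
```

```bash
python3 - <<'E'
from h import *
R=axR([0,0,-1],[-np.cos(.109),-np.sin(.109),0]);print(pose()[0],get_obs()["contact_force"]);go([.48,-.305,.213],R)
E
```

```text
[ 0.4801479  -0.30443019  0.29009791] [-0.0279749  -0.11387011 -1.22646696]
d [ 0.001 -0.002  0.308] a [0.0002 0.0002 0.0001] rows 1.3
```

Lower to about 5 mm above, then creep.

step_arm(
  rows=[
    {"dx": 0, "dy": 0, "dz": 0.2, "ax": 0, "ay": 0, "az": 0, "fingers": -1},
    {"dx": 0, "dy": 0, "dz": 0.308, "ax": 0, "ay": 0, "az": 0, "fingers": -1},
    {"dx": 0, "dy": 0, "dz": 0.316, "ax": 0, "ay": 0, "az": 0, "fingers": -1},
    {"dx": 0, "dy": 0, "dz": 0.322, "ax": 0, "ay": 0, "az": 0, "fingers": -1},
    {"dx": 0, "dy": 0, "dz": 0.326, "ax": 0, "ay": 0, "az": 0, "fingers": -1},
    {"dx": 0, "dy": 0, "dz": 0.326, "ax": 0, "ay": 0, "az": 0, "fingers": -1},
  ],
)

```text
time: 8.82
ee_pos: [0.4804, -0.3049, 0.2101]
eef_rot: [0.001, -0.055, 0.999, -0.0]
contact_force: [-0.4, 0.3, -1.0]
finger_gap: 0.061
gripper_force: 30.0
```

step_arm(
  rows=[
    {"dx": 0, "dy": 0, "dz": 0.006, "ax": 0, "ay": 0, "az": 0, "fingers": -1},
    {"dx": 0, "dy": 0, "dz": 0.008, "ax": 0, "ay": 0, "az": 0, "fingers": -1},
    {"dx": 0, "dy": 0, "dz": 0.008, "ax": 0, "ay": 0, "az": 0, "fingers": -1},
  ],
)

```text
time: 9.2
ee_pos: [0.4803, -0.3049, 0.2072]
eef_rot: [0.001, -0.054, 0.999, -0.0]
contact_force: [-0.1, 0.2, -1.1]
finger_gap: 0.061
gripper_force: 30.0
```

step_arm(
  rows=[
    {"dx": 0, "dy": 0, "dz": 0.005, "ax": 0, "ay": 0, "az": 0, "fingers": -1},
    {"dx": 0, "dy": 0, "dz": 0.009, "ax": 0, "ay": 0, "az": 0, "fingers": -1},
    {"dx": 0, "dy": 0, "dz": 0.009, "ax": 0, "ay": 0, "az": 0, "fingers": -1},
  ],
)

```text
time: 9.57
ee_pos: [0.4803, -0.3049, 0.2049]
eef_rot: [0.001, -0.055, 0.999, -0.0]
contact_force: [-0.2, 0.4, -1.1]
finger_gap: 0.0612
gripper_force: 30.0
```

step_arm(
  rows=[
    {"dx": 0, "dy": 0, "dz": 0.004, "ax": 0, "ay": 0, "az": 0, "fingers": -1},
    {"dx": 0, "dy": 0, "dz": 0.004, "ax": 0, "ay": 0, "az": 0, "fingers": -1},
  ],
)

```text
time: 9.82
ee_pos: [0.4803, -0.3049, 0.2039]
eef_rot: [0.001, -0.055, 0.999, -0.0]
contact_force: [0.2, -0.0, -0.9]
finger_gap: 0.0612
gripper_force: 30.0
```

```bash
python3 - <<'E'
from fit import *
print(get_obs()["contact_force"],pose()[0])
o=[]
for n,uv in (("scene",(390,295)),("side",(350,270))):
    c=get_calibration(n);im=snapshot(n);cv2.imwrite(f"pics/{n}5.png",im[:,:,::-1])
    print(n,[(d["uv"],round(d["p"],2),sup(d["region"])[1].tolist()) for d in cut_out(n,"vent_cap")])
a=cv2.imread("pics/scene5.png")[230:350,300:480];b=cv2.imread("pics/side5.png")[220:340,260:440]
cv2.imwrite("pics/p5.png",cv2.resize(np.hstack([a,b]),None,fx=2.2,fy=2.2,interpolation=cv2.INTER_CUBIC))
E
```

```text
[ 0.20544819 -0.02773703 -0.94043539] [ 0.48028782 -0.30488973  0.20392385]
scene [([399.7, 297.7], 0.95, [383, 280, 29, 38, 871]), ([284.2, 152.2], 0.54, [275, 141, 21, 18, 224])]
side [([352.8, 276.9], 0.95, [342, 260, 18, 33, 494])]
```

View pics/p5.png

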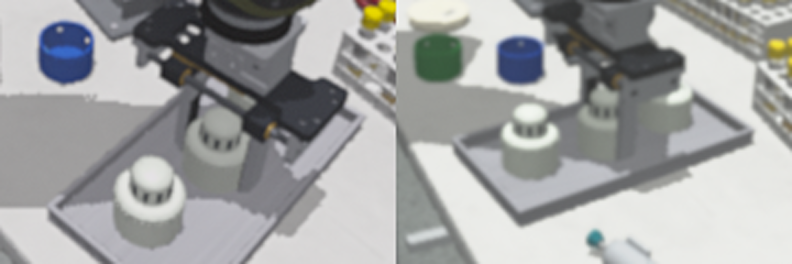

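The vented cap is held upright mid-tray, just above the floor. I lower a touch more and release.

step_arm(
  rows=[
    {"dx": 0, "dy": 0, "dz": 0.004, "ax": 0, "ay": 0, "az": 0, "fingers": -1},
    {"dx": 0, "dy": 0, "dz": 0.004, "ax": 0, "ay": 0, "az": 0, "fingers": -1},
  ],
)

```text
time: 10.28
ee_pos: [0.4804, -0.3049, 0.2037]
eef_rot: [0.001, -0.055, 0.999, -0.0]
contact_force: [-2.1, 1.5, 8.3]
finger_gap: 0.0614
gripper_force: 30.0
```

step_arm(
  rows=[
    {"dx": 0, "dy": 0, "dz": 0, "ax": 0, "ay": 0, "az": 0, "fingers": 0.7},
    {"dx": 0, "dy": 0, "dz": 0, "ax": 0, "ay": 0, "az": 0, "fingers": 0.7},
    {"dx": 0, "dy": 0, "dz": 0, "ax": 0, "ay": 0, "az": 0, "fingers": 0.7},
    {"dx": 0, "dy": 0, "dz": -0.2, "ax": 0, "ay": 0, "az": 0, "fingers": 0.7},
    {"dx": 0, "dy": 0, "dz": -0.45, "ax": 0, "ay": 0, "az": 0, "fingers": 1},
    {"dx": 0, "dy": 0, "dz": -0.5, "ax": 0, "ay": 0, "az": 0, "fingers": 1},
  ],
)

```text
time: 11.02
ee_pos: [0.4804, -0.305, 0.3322]
eef_rot: [0.003, -0.055, 0.999, -0.002]
contact_force: [-0.5, -0.1, -0.1]
finger_gap: 0.0936
gripper_force: 0.0
```

```bash
python3 - <<'E'
from fit import *
import pickle
p,R=pose();print(p,get_obs()["contact_force"])
cs={n:get_calibration(n) for n in("wrist","scene","side")}
for n in cs: cv2.imwrite(f"pics/{n}6.png",snapshot(n)[:,:,::-1])
for name,mod,g in (("vent_cap",VE,(.48,-.305,.003,0)),("spare_cap",PL,(.5694,-.2829,.003,0))):
    o=[]
    for n in cs:
        pr=proj(cs[n],np.array(g[:3])+[0,0,.03])[0]
        r=[d for d in cut_out(n,name) if np.hypot(*(np.array(d["uv"])-pr))<20]
        print(name,n,pr.round(),[(d["uv"],sup(d["region"])[1].tolist()) for d in r])
        if r:o.append((n,cs[n],sup(r[0]["region"])[0],slice(None)))
    for sel in ([o]+[[q] for q in o]):
        x,r=fit(mod,[q[1:] for q in sel],g,0);print(name,[q[0] for q in sel],x.round(4),np.abs(r).mean().round(2))
R=axR([0,0,-1],[-np.cos(.109),-np.sin(.109),0]);go([.5694,-.2829,.205],R)
E
```

```text
[ 0.48038414 -0.30501075  0.33217759] [-0.53682797 -0.07428181 -0.064271  ]
vent_cap wrist [320. 196.] [([321.5, 195.2], [287, 160, 64, 68, 3455])]
vent_cap scene [398. 296.] [([401.1, 299.1], [383, 279, 32, 40, 987])]
vent_cap side [355. 276.] [([352.5, 276.2], [340, 260, 29, 33, 724])]
vent_cap ['wrist', 'scene', 'side'] [ 0.4795 -0.3065  0.0009  0.    ] 0.75
vent_cap ['wrist'] [ 4.800e-01 -3.064e-01 -3.000e-04  0.000e+00] 0.39
vent_cap ['scene'] [ 0.4898 -0.301  -0.0139  0.    ] 0.43
vent_cap ['side'] [ 0.4916 -0.2778 -0.0162  0.    ] 0.74
spare_cap wrist [332. 283.] [([328.0, 269.9], [301, 245, 62, 42, 2114])]
spare_cap scene [417. 270.] [([418.0, 269.9], [402, 259, 28, 32, 710])]
spare_cap side [383. 264.] [([378.5, 264.8], [370, 256, 25, 24, 525])]
spare_cap ['wrist', 'scene', 'side'] [ 0.5671 -0.2843  0.0023  0.    ] 2.3
spare_cap ['wrist'] [ 0.5863 -0.2804 -0.0451  0.    ] 3.64
spare_cap ['scene'] [ 0.5764 -0.2792 -0.0081  0.    ] 0.52
spare_cap ['side'] [ 0.5824 -0.2614 -0.0097  0.    ] 0.29
d [-0.364  0.048  0.488] a [0.0003 0.0001 0.    ] rows 2.5
```

step_arm(
  rows=[
    {"dx": -0.18, "dy": 0.025, "dz": 0, "ax": 0, "ay": 0, "az": 0, "fingers": 0.62},
    {"dx": -0.364, "dy": 0.051, "dz": 0.05, "ax": 0, "ay": 0, "az": 0, "fingers": 0.62},
    {"dx": -0.364, "dy": 0.051, "dz": 0.15, "ax": 0, "ay": 0, "az": 0, "fingers": 0.62},
    {"dx": -0.364, "dy": 0.051, "dz": 0.25, "ax": 0, "ay": 0, "az": 0, "fingers": 0.62},
    {"dx": -0.364, "dy": 0.051, "dz": 0.25, "ax": 0, "ay": 0, "az": 0, "fingers": 0.62},
  ],
)

```text
time: 12.1
ee_pos: [0.569, -0.2821, 0.2634]
eef_rot: [-0.001, -0.055, 0.999, 0.001]
contact_force: [-1.2, 0.0, 0.6]
finger_gap: 0.0757
gripper_force: 0.0
```

```bash
python3 - <<'E'
from fit import *
o=get_obs();print(o["contact_force"],o["finger_gap"],pose()[0])
c=get_calibration("wrist");im=snapshot("wrist")[:,:,::-1];cv2.imwrite("pics/w7.png",im[100:360,120:520])
R=axR([0,0,-1],[-np.cos(.109),-np.sin(.109),0]);go([.5694,-.2815,.2045],R)
r=cut_out("wrist","spare_cap");print([(d["uv"],sup(d["region"])[1].tolist()) for d in r[:2]])
g=(.5694,-.2829,.003,0);q=proj(c,PL+np.array(g[:3]));print(q.min(0),q.max(0)-q.min(0))
E
```

```text
[-1.23865987  0.01889285  0.6116386 ] 0.07573587618665721 [ 0.56902982 -0.2820877   0.26336501]
d [-0.001  0.003  0.242] a [0.0002 0.     0.    ] rows 1.0
[([315.9, 222.4], [273, 174, 86, 90, 6069])]
[273.65671212 173.54947199] [87.3055804  92.73784933]
```

View pics/w7.png

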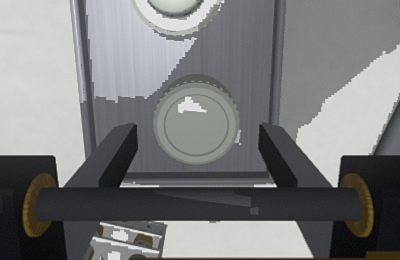

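The spare plain cap is centred between the fingers at crop (197,122). I descend and grip.

step_arm(
  rows=[
    {"dx": 0, "dy": 0.002, "dz": 0.12, "ax": 0, "ay": 0, "az": 0, "fingers": 0.62},
    {"dx": 0, "dy": 0.002, "dz": 0.2, "ax": 0, "ay": 0, "az": 0, "fingers": 0.62},
    {"dx": 0, "dy": 0.002, "dz": 0.24, "ax": 0, "ay": 0, "az": 0, "fingers": 0.62},
    {"dx": 0, "dy": 0.002, "dz": 0.24, "ax": 0, "ay": 0, "az": 0, "fingers": 0.62},
    {"dx": 0, "dy": 0.002, "dz": 0.24, "ax": 0, "ay": 0, "az": 0, "fingers": -1},
    {"dx": 0, "dy": 0.002, "dz": 0.24, "ax": 0, "ay": 0, "az": 0, "fingers": -1},
    {"dx": 0, "dy": 0.002, "dz": 0.24, "ax": 0, "ay": 0, "az": 0, "fingers": -1},
  ],
)

```text
time: 13.08
ee_pos: [0.5695, -0.2819, 0.2065]
eef_rot: [0.001, -0.055, 0.999, -0.0]
contact_force: [-0.8, 0.1, 5.8]
finger_gap: 0.0605
gripper_force: 30.0
```

step_arm(
  rows=[
    {"dx": 0, "dy": 0, "dz": -0.1, "ax": 0, "ay": 0, "az": 0, "fingers": -1},
    {"dx": 0, "dy": 0, "dz": -0.3, "ax": 0, "ay": 0, "az": 0, "fingers": -1},
    {"dx": 0, "dy": 0, "dz": -0.5, "ax": 0, "ay": 0, "az": 0, "fingers": -1},
    {"dx": 0, "dy": 0, "dz": -0.6, "ax": 0, "ay": 0, "az": 0, "fingers": -1},
    {"dx": 0, "dy": 0, "dz": -0.6, "ax": 0, "ay": 0, "az": 0, "fingers": -1},
  ],
)

```text
time: 13.7
ee_pos: [0.5691, -0.2818, 0.3574]
eef_rot: [0.002, -0.054, 0.999, -0.001]
contact_force: [0.3, -0.4, -0.5]
finger_gap: 0.0603
gripper_force: 30.0
```

```bash
python3 - <<'E'
from fit import *
o=get_obs();print(o["finger_gap"],pose()[0])
z=Rcap(-.19)[:,2];T0=np.array([.4865,-.0593,.2798]);R=axR(-z)
# T0: TCP when vent cap was gripped home
P1=T0+z*.11;m=(P1+pose()[0])/2+[-.02,0,.02]
p,R0=pose();go(m,R0);go(P1,R,m,R0);go(P1,R)
E
```

```text
0.06033060214838334 [ 0.56907845 -0.28178506  0.35736139]
d [ 0.3    0.501 -0.118] a [0. 0. 0.] rows 2.4
d [0.142 0.484 0.043] a [ 0.042  -0.1598  0.0251] rows 2.9
d [ 0.441  0.985 -0.075] a [ 0.042  -0.1598  0.0251] rows 4.4
```

step_arm(
  rows=[
    {"dx": 0.1, "dy": 0.2, "dz": -0.1, "ax": 0.01, "ay": -0.04, "az": 0.0063, "fingers": -1},
    {"dx": 0.22, "dy": 0.42, "dz": -0.12, "ax": 0.021, "ay": -0.08, "az": 0.0126, "fingers": -1},
    {"dx": 0.33, "dy": 0.64, "dz": -0.12, "ax": 0.0315, "ay": -0.12, "az": 0.019, "fingers": -1},
    {"dx": 0.42, "dy": 0.86, "dz": -0.1, "ax": 0.042, "ay": -0.1598, "az": 0.0251, "fingers": -1},
    {"dx": 0.441, "dy": 0.985, "dz": -0.075, "ax": 0.042, "ay": -0.1598, "az": 0.0251, "fingers": -1},
    {"dx": 0.441, "dy": 0.985, "dz": -0.075, "ax": 0.042, "ay": -0.1598, "az": 0.0251, "fingers": -1},
    {"dx": 0.441, "dy": 0.985, "dz": -0.075, "ax": 0.042, "ay": -0.1598, "az": 0.0251, "fingers": -1},
  ],
)

```text
time: 14.58
ee_pos: [0.4329, -0.0494, 0.3735]
eef_rot: [0.251, -0.014, 0.966, -0.052]
contact_force: [-0.0, -0.0, -0.8]
finger_gap: 0.0602
gripper_force: 30.0
```

```bash
python3 - <<'E'
from fit import *
o=get_obs();print(o["finger_gap"],pose()[0],o["contact_force"],o["time"])
z=Rcap(-.19)[:,2];T0=np.array([.4865,-.0593,.2798]);R=axR(-z)
for e in (.06,.035,.0028): go(T0+z*e,R)
E
```

```text
0.06020569783065091 [ 0.43288311 -0.04936365  0.3734673 ] [-1.43976152e-02 -7.36906325e-04 -7.87712263e-01] 14.575
d [-0.003  0.001  0.194] a [ 0.0006 -0.0013 -0.0001] rows 0.8
d [-0.003  0.001  0.294] a [ 0.0006 -0.0013 -0.0001] rows 1.2
d [-0.004  0.     0.422] a [ 0.0006 -0.0013 -0.0001] rows 1.7
```

step_arm(
  rows=[
    {"dx": -0.003, "dy": 0, "dz": 0.15, "ax": 0, "ay": -0.001, "az": 0, "fingers": -1},
    {"dx": -0.003, "dy": 0, "dz": 0.25, "ax": 0, "ay": -0.001, "az": 0, "fingers": -1},
    {"dx": -0.003, "dy": 0, "dz": 0.3, "ax": 0, "ay": -0.001, "az": 0, "fingers": -1},
    {"dx": -0.003, "dy": 0, "dz": 0.34, "ax": 0, "ay": -0.001, "az": 0, "fingers": -1},
    {"dx": -0.003, "dy": 0, "dz": 0.37, "ax": 0, "ay": -0.001, "az": 0, "fingers": -1},
    {"dx": -0.003, "dy": 0, "dz": 0.37, "ax": 0, "ay": -0.001, "az": 0, "fingers": -1},
  ],
)

```text
time: 15.32
ee_pos: [0.4786, -0.0577, 0.2943]
eef_rot: [0.254, -0.014, 0.966, -0.052]
contact_force: [-0.5, -1.1, -1.6]
finger_gap: 0.06
gripper_force: 30.0
```

step_arm(
  rows=[
    {"dx": 0, "dy": 0, "dz": 0.015, "ax": 0, "ay": 0, "az": 0, "fingers": -1},
    {"dx": 0, "dy": 0, "dz": 0.03, "ax": 0, "ay": 0, "az": 0, "fingers": -1},
    {"dx": 0, "dy": 0, "dz": 0.045, "ax": 0, "ay": 0, "az": 0, "fingers": -1},
    {"dx": 0, "dy": 0, "dz": 0.045, "ax": 0, "ay": 0, "az": 0, "fingers": -1},
  ],
)

```text
time: 15.82
ee_pos: [0.4841, -0.0586, 0.2844]
eef_rot: [0.254, -0.014, 0.966, -0.052]
contact_force: [4.5, 0.3, -4.6]
finger_gap: 0.0605
gripper_force: 30.1
```

step_arm(
  rows=[
    {"dx": 0, "dy": 0, "dz": 0.01, "ax": 0, "ay": 0, "az": 0, "fingers": -1},
    {"dx": 0, "dy": 0, "dz": 0.02, "ax": 0, "ay": 0, "az": 0, "fingers": -1},
    {"dx": 0, "dy": 0, "dz": 0.025, "ax": 0, "ay": 0, "az": 0, "fingers": -1},
    {"dx": 0, "dy": 0, "dz": 0.025, "ax": 0, "ay": 0, "az": 0, "fingers": -1},
  ],
)

```text
time: 16.32
ee_pos: [0.4871, -0.059, 0.281]
eef_rot: [0.255, -0.014, 0.965, -0.052]
contact_force: [-20.5, 5.1, 25.0]
finger_gap: 0.0602
gripper_force: 29.9
```

step_arm(
  rows=[
    {"dx": 0, "dy": 0, "dz": -0.015, "ax": 0, "ay": 0, "az": 0, "fingers": 1},
    {"dx": 0, "dy": 0, "dz": -0.015, "ax": 0, "ay": 0, "az": 0, "fingers": 1},
    {"dx": 0, "dy": 0, "dz": -0.015, "ax": 0, "ay": 0, "az": 0, "fingers": 1},
    {"dx": 0, "dy": 0, "dz": -0.015, "ax": 0, "ay": 0, "az": 0, "fingers": 1},
    {"dx": 0, "dy": 0, "dz": -0.2, "ax": 0, "ay": 0, "az": 0, "fingers": 1},
    {"dx": 0, "dy": 0, "dz": -0.4, "ax": 0, "ay": 0, "az": 0, "fingers": 1},
    {"dx": 0, "dy": 0, "dz": -0.4, "ax": 0, "ay": 0, "az": 0, "fingers": 1},
  ],
)

```text
time: 17.2
ee_pos: [0.4374, -0.0498, 0.3686]
eef_rot: [0.256, -0.014, 0.965, -0.052]
contact_force: [-0.5, 1.0, -0.2]
finger_gap: 0.0943
gripper_force: 0.0
```

```bash
python3 look.py w8; python3 - <<'E'
from fit import *
c=get_calibration("wrist")
r=cut_out("wrist","spare_cap");print([(d["uv"],d["p"],sup(d["region"])[1].tolist()) for d in r])
r=min(r,key=lambda d:np.hypot(d["uv"][0]-319,d["uv"][1]-210))
x,e=fit(PL,[(c,sup(r["region"])[0],slice(None))],(.585,-.078,.106,-.19));print(x.round(4),np.abs(e).mean())
z=Rcap(0)[:,2];go(np.array([.5836,.083,.1157])+.28*z,axR(-z));print(get_obs()["contact_force"])
im=cv2.imread("pics/w8.png")[100:350,150:550];cv2.imwrite("pics/w8c.png",im)
E
```

```text
[ 0.4377 -0.0499  0.3668] [[-0.87, -0.0, 0.494], [-0.053, 0.994, -0.093], [-0.491, -0.107, -0.865]] 17.25
[([319.7, 202.2], 0.78, [283, 163, 73, 76, 4306])]
[ 0.5841 -0.0785  0.1022 -0.1922] 0.28707712087249215
d [-0.033  0.532 -0.013] a [-0.0295 -0.0031  0.017 ] rows 2.2
[ 0.65873102  0.14575766 -0.57379867]
```

View pics/w8c.png

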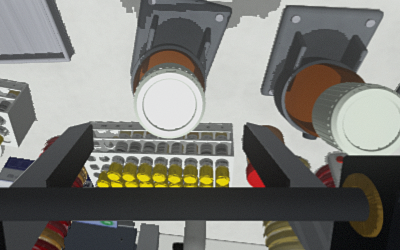

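The plain cap sits on the bottle at crop (168,105) and looks square. Next is the proud cap.

step_arm(
  rows=[
    {"dx": -0.01, "dy": 0.2, "dz": -0.1, "ax": -0.01, "ay": -0.001, "az": 0.006, "fingers": 1},
    {"dx": -0.02, "dy": 0.4, "dz": -0.1, "ax": -0.02, "ay": -0.002, "az": 0.012, "fingers": 1},
    {"dx": -0.033, "dy": 0.532, "dz": -0.013, "ax": -0.0295, "ay": -0.0031, "az": 0.017, "fingers": 1},
    {"dx": -0.033, "dy": 0.532, "dz": -0.013, "ax": -0.0295, "ay": -0.0031, "az": 0.017, "fingers": 1},
    {"dx": -0.033, "dy": 0.532, "dz": -0.013, "ax": -0.0295, "ay": -0.0031, "az": 0.017, "fingers": 1},
  ],
)

```text
time: 17.92
ee_pos: [0.4437, 0.0827, 0.3576]
eef_rot: [0.258, -0.0, 0.966, -0.0]
contact_force: [0.7, -0.9, -1.0]
finger_gap: 0.0941
gripper_force: 0.0
```

```bash
python3 look.py w9; python3 - <<'E'
from fit import *
c=get_calibration("wrist")
r=cut_out("wrist","proud_cap");print([(d["uv"],d["p"],sup(d["region"])[1].tolist()) for d in r])
r=min(r,key=lambda d:np.hypot(d["uv"][0]-319,d["uv"][1]-210))
x,e=fit(PL,[(c,sup(r["region"])[0],slice(None))],(.5836,.083,.1157,0));print(x.round(4),np.abs(e).mean())
p,R=pose();print(R.inv().apply(x[:3]-p))
z=Rcap(0)[:,2];go(np.array([.5836,.083,.1157])+.203*z,axR(-z))
im=cv2.imread("pics/w9.png")[60:340,150:550];cv2.imwrite("pics/w9c.png",im)
E
```

```text
[0.4437 0.0824 0.3581] [[-0.867, 0.001, 0.499], [0.0, 1.0, -0.001], [-0.499, -0.001, -0.867]] 17.975
[([80.4, 23.7], 0.94, [23, 0, 111, 64, 5380]), ([323.9, 211.9], 0.84, [284, 173, 76, 76, 4465])]
[0.5957 0.0845 0.1006 0.0102] 0.9234062033600775
[-0.00301629  0.00240119  0.2993072 ]
d [0.    0.003 0.309] a [-0.0003 -0.0002 -0.0002] rows 1.3
```

View pics/w9c.png

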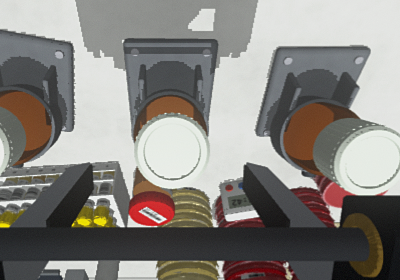

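step_arm(
  rows=[
    {"dx": -0.008, "dy": 0.01, "dz": 0.15, "ax": 0, "ay": 0, "az": 0, "fingers": 1},
    {"dx": -0.008, "dy": 0.01, "dz": 0.25, "ax": 0, "ay": 0, "az": 0, "fingers": 1},
    {"dx": -0.008, "dy": 0.01, "dz": 0.305, "ax": 0, "ay": 0, "az": 0, "fingers": 1},
    {"dx": -0.008, "dy": 0.01, "dz": 0.305, "ax": 0, "ay": 0, "az": 0, "fingers": 1},
    {"dx": -0.008, "dy": 0.01, "dz": 0.305, "ax": 0, "ay": 0, "az": 0, "fingers": -1},
    {"dx": -0.008, "dy": 0.01, "dz": 0.305, "ax": 0, "ay": 0, "az": 0, "fingers": -1},
    {"dx": -0.008, "dy": 0.01, "dz": 0.305, "ax": 0, "ay": 0, "az": 0, "fingers": -1},
    {"dx": -0.008, "dy": 0.01, "dz": 0.305, "ax": 0, "ay": 0, "az": 0, "fingers": -1},
  ],
)

```text
time: 19.02
ee_pos: [0.4833, 0.0856, 0.2936]
eef_rot: [0.259, -0.0, 0.966, 0.0]
contact_force: [0.8, -1.3, 0.1]
finger_gap: 0.0596
gripper_force: 29.9
```

step_arm(
  rows=[
    {"dx": 0, "dy": 0, "dz": 0.01, "ax": 0, "ay": 0, "az": 0, "fingers": -1},
    {"dx": 0, "dy": 0, "dz": 0.02, "ax": 0, "ay": 0, "az": 0, "fingers": -1},
    {"dx": 0, "dy": 0, "dz": 0.03, "ax": 0, "ay": 0, "az": 0, "fingers": -1},
    {"dx": 0, "dy": 0, "dz": 0.038, "ax": 0, "ay": 0, "az": 0, "fingers": -1},
    {"dx": 0, "dy": 0, "dz": 0.038, "ax": 0, "ay": 0, "az": 0, "fingers": -1},
  ],
)

```text
time: 19.65
ee_pos: [0.4882, 0.0857, 0.2875]
eef_rot: [0.261, -0.0, 0.965, 0.0]
contact_force: [-22.9, -2.2, 31.1]
finger_gap: 0.0598
gripper_force: 30.0
```

step_arm(
  rows=[
    {"dx": 0, "dy": 0, "dz": -0.006, "ax": 0, "ay": 0, "az": 0, "fingers": 1},
    {"dx": 0, "dy": 0, "dz": -0.006, "ax": 0, "ay": 0, "az": 0, "fingers": 1},
    {"dx": 0, "dy": 0, "dz": -0.006, "ax": 0, "ay": 0, "az": 0, "fingers": 1},
    {"dx": 0, "dy": 0, "dz": -0.006, "ax": 0, "ay": 0, "az": 0, "fingers": 1},
    {"dx": 0, "dy": 0, "dz": -0.2, "ax": 0, "ay": 0, "az": 0, "fingers": 1},
    {"dx": 0, "dy": 0, "dz": -0.34, "ax": 0, "ay": 0, "az": 0, "fingers": 1},
    {"dx": 0, "dy": 0, "dz": -0.34, "ax": 0, "ay": 0, "az": 0, "fingers": 1},
  ],
)

```text
time: 20.52
ee_pos: [0.4453, 0.0856, 0.3605]
eef_rot: [0.261, -0.0, 0.965, 0.0]
contact_force: [0.5, 0.0, -0.6]
finger_gap: 0.094
gripper_force: 0.0
```

```bash
python3 - <<'E'
from fit import *
import pickle
p,R=pose();print(p,R.as_matrix().round(3)[:,2],get_obs()["time"])
cs={n:get_calibration(n) for n in("wrist","scene","side")}
for n in cs: cv2.imwrite(f"pics/{n}10.png",snapshot(n)[:,:,::-1])
c=cs["wrist"]
r=cut_out("wrist","proud_cap");print([(d["uv"],round(d["p"],2),sup(d["region"])[1].tolist()) for d in r])
r=min(r,key=lambda d:np.hypot(d["uv"][0]-319,d["uv"][1]-210))
x,e=fit(PL,[(c,sup(r["region"])[0],slice(None))],(.5886,.085,.107,0));print(x.round(4),np.abs(e).mean(),R.inv().apply(x[:3]-p))
a=cv2.imread("pics/side10.png")[140:260,260:420];b=cv2.imread("pics/side0.png")[140:260,260:420]
cv2.imwrite("pics/s10.png",cv2.resize(np.hstack([b,a]),None,fx=2.5,fy=2.5,interpolation=cv2.INTER_CUBIC))
E
```

```text
[0.4452567  0.08564501 0.36052935] [ 0.503  0.001 -0.864] 20.525
[([76.9, 22.9], 0.78, [19, 0, 110, 59, 4801]), ([320.4, 204.5], 0.64, [280, 164, 75, 79, 4603])]
[ 0.5906  0.0838  0.1035 -0.0216] 0.26172523836506933 [ 0.00374146 -0.00199969  0.29525384]
```

View pics/s10.png

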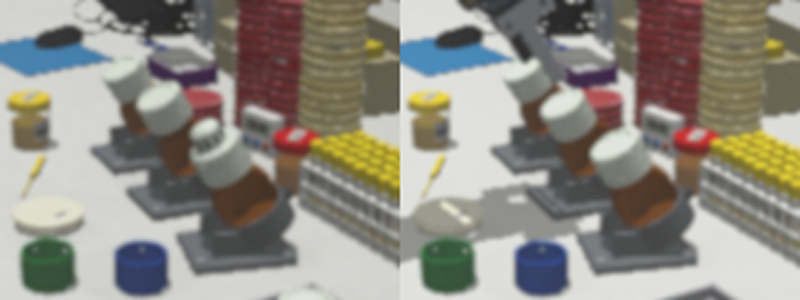

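Before/after: the middle cap moved down its neck and all three look seated. I verify by pressing the top with closed fingers.

step_arm(
  rows=[
    {"dx": 0.008, "dy": 0, "dz": 0, "ax": 0, "ay": 0, "az": 0, "fingers": -1},
    {"dx": 0.008, "dy": 0, "dz": 0.05, "ax": 0, "ay": 0, "az": 0, "fingers": -1},
    {"dx": 0.008, "dy": 0, "dz": 0.1, "ax": 0, "ay": 0, "az": 0, "fingers": -1},
    {"dx": 0.008, "dy": 0, "dz": 0.15, "ax": 0, "ay": 0, "az": 0, "fingers": -1},
    {"dx": 0.008, "dy": 0, "dz": 0.17, "ax": 0, "ay": 0, "az": 0, "fingers": -1},
    {"dx": 0.008, "dy": 0, "dz": 0.18, "ax": 0, "ay": 0, "az": 0, "fingers": -1},
    {"dx": 0.008, "dy": 0, "dz": 0.18, "ax": 0, "ay": 0, "az": 0, "fingers": -1},
  ],
)

```text
time: 21.6
ee_pos: [0.4664, 0.0856, 0.3188]
eef_rot: [0.259, 0.0, 0.966, -0.0]
contact_force: [0.1, -1.0, 0.5]
finger_gap: 0.0274
gripper_force: 0.0
```

step_arm(
  rows=[
    {"dx": 0, "dy": 0, "dz": 0.0, "ax": 0, "ay": 0, "az": 0, "fingers": -1},
    {"dx": 0, "dy": 0, "dz": 0.0, "ax": 0, "ay": 0, "az": 0, "fingers": -1},
    {"dx": 0, "dy": 0, "dz": 0.01, "ax": 0, "ay": 0, "az": 0, "fingers": -1},
    {"dx": 0, "dy": 0, "dz": 0.014, "ax": 0, "ay": 0, "az": 0, "fingers": -1},
    {"dx": 0, "dy": 0, "dz": 0.014, "ax": 0, "ay": 0, "az": 0, "fingers": -1},
  ],
)

```text
time: 22.22
ee_pos: [0.4681, 0.0856, 0.3156]
eef_rot: [0.259, 0.0, 0.966, -0.0]
contact_force: [-0.5, -0.5, -0.0]
finger_gap: 0.0006
gripper_force: 0.0
```

step_arm(
  rows=[
    {"dx": 0, "dy": 0, "dz": 0.006, "ax": 0, "ay": 0, "az": 0, "fingers": -1},
    {"dx": 0, "dy": 0, "dz": 0.012, "ax": 0, "ay": 0, "az": 0, "fingers": -1},
    {"dx": 0, "dy": 0, "dz": 0.012, "ax": 0, "ay": 0, "az": 0, "fingers": -1},
  ],
)

```text
time: 22.6
ee_pos: [0.4691, 0.0856, 0.3145]
eef_rot: [0.259, 0.0, 0.966, -0.0]
contact_force: [-28.2, -1.5, 27.0]
finger_gap: 0.0008
gripper_force: 18.9
```

step_arm(
  rows=[
    {"dx": 0, "dy": 0, "dz": -0.08, "ax": 0, "ay": 0, "az": 0, "fingers": -1},
    {"dx": 0, "dy": 0, "dz": -0.16, "ax": 0, "ay": 0, "az": 0, "fingers": -1},
    {"dx": 0, "dy": 0, "dz": -0.16, "ax": 0, "ay": 0, "az": 0, "fingers": -1},
  ],
)

```text
time: 22.98
ee_pos: [0.4495, 0.0856, 0.3487]
eef_rot: [0.26, -0.0, 0.966, 0.0]
contact_force: [1.1, 0.8, 0.5]
finger_gap: 0.0006
gripper_force: 0.0
```

```bash
python3 - <<'E'
from fit import *
z=Rcap(-.19)[:,2];go(np.array([.586,-.0783,.1058])+.253*z,axR(-z))
E
```

```text
d [ 0.005 -0.56   0.107] a [ 0.0301  0.0039 -0.0172] rows 2.3
```

step_arm(
  rows=[
    {"dx": 0, "dy": -0.24, "dz": 0, "ax": 0.01, "ay": 0.001, "az": -0.006, "fingers": -1},
    {"dx": 0.005, "dy": -0.48, "dz": 0, "ax": 0.02, "ay": 0.002, "az": -0.012, "fingers": -1},
    {"dx": 0.005, "dy": -0.56, "dz": 0.04, "ax": 0.0301, "ay": 0.0039, "az": -0.0172, "fingers": -1},
    {"dx": 0.005, "dy": -0.56, "dz": 0.107, "ax": 0.0301, "ay": 0.0039, "az": -0.0172, "fingers": -1},
    {"dx": 0.005, "dy": -0.56, "dz": 0.107, "ax": 0.0301, "ay": 0.0039, "az": -0.0172, "fingers": -1},
    {"dx": 0.005, "dy": -0.56, "dz": 0.107, "ax": 0.0301, "ay": 0.0039, "az": -0.0172, "fingers": -1},
  ],
)

```text
time: 23.72
ee_pos: [0.4619, -0.0543, 0.3239]
eef_rot: [0.252, -0.014, 0.966, -0.053]
contact_force: [0.4, 1.0, -0.0]
finger_gap: 0.0007
gripper_force: 0.0
```

step_arm(
  rows=[
    {"dx": 0, "dy": 0, "dz": 0.02, "ax": 0, "ay": 0, "az": 0, "fingers": -1},
    {"dx": 0, "dy": 0, "dz": 0.03, "ax": 0, "ay": 0, "az": 0, "fingers": -1},
    {"dx": 0, "dy": 0, "dz": 0.036, "ax": 0, "ay": 0, "az": 0, "fingers": -1},
    {"dx": 0, "dy": 0, "dz": 0.036, "ax": 0, "ay": 0, "az": 0, "fingers": -1},
  ],
)

```text
time: 24.22
ee_pos: [0.4663, -0.0553, 0.3161]
eef_rot: [0.252, -0.014, 0.966, -0.053]
contact_force: [-0.2, 0.2, -0.2]
finger_gap: 0.0004
gripper_force: 0.0
```

step_arm(
  rows=[
    {"dx": 0, "dy": 0, "dz": 0.008, "ax": 0, "ay": 0, "az": 0, "fingers": -1},
    {"dx": 0, "dy": 0, "dz": 0.016, "ax": 0, "ay": 0, "az": 0, "fingers": -1},
    {"dx": 0, "dy": 0, "dz": 0.016, "ax": 0, "ay": 0, "az": 0, "fingers": -1},
  ],
)

```text
time: 24.6
ee_pos: [0.4673, -0.0554, 0.3153]
eef_rot: [0.252, -0.014, 0.966, -0.053]
contact_force: [-50.5, 8.1, 49.5]
finger_gap: 0.0002
gripper_force: 34.1
```

step_arm(
  rows=[
    {"dx": 0, "dy": 0, "dz": -0.05, "ax": 0, "ay": 0, "az": 0, "fingers": -1},
    {"dx": 0, "dy": 0, "dz": -0.3, "ax": 0, "ay": 0, "az": 0, "fingers": -1},
    {"dx": 0, "dy": 0, "dz": -0.5, "ax": 0, "ay": 0, "az": 0, "fingers": -1},
    {"dx": 0, "dy": 0, "dz": -0.5, "ax": 0, "ay": 0, "az": 0, "fingers": -1},
  ],
)

```text
time: 25.1
ee_pos: [0.4063, -0.0436, 0.4242]
eef_rot: [0.255, -0.014, 0.965, -0.053]
contact_force: [0.2, -0.0, -0.4]
finger_gap: 0.0007
gripper_force: 0.0
```

```bash
python3 - <<'E'
from h import *
c=snapshot("wrist");s=snapshot("side")
cv2.imwrite("pics/fin.png",np.hstack([cv2.resize(c[60:320,100:560],(400,226))[:,:,::-1],cv2.resize(s[150:320,230:430],(266,226),interpolation=cv2.INTER_CUBIC)[:,:,::-1]]))
print(get_obs()["contact_force"],get_obs()["time"])
E
```

```text
[ 0.21889987 -0.18055337  0.03313699] 25.2
```

View pics/fin.png

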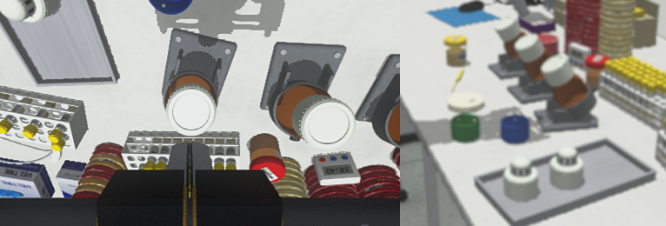

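All bottles wear plain caps, seated square, and both vented caps stand upright in the tray at (520,175) and (568,165). The jar and the dish are where they were. I hand in.

```bash
python3 -c "
from cell import *
print(finish_job())"
```

```text
the job is handed in; nothing more can be done
None
```

The job is handed in at about 25 s of the 61 s allowed, with no verdict returned: the spare plain cap is on the vented bottle, the proud cap is pushed home (both hit a hard stop when pressed on top), both vented caps stand upright in the tray, and the jar and dish look undisturbed.

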